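# Set the shaft's flat under the set screw and tighten it

### The job

On the small shaft stand, turn the crank slowly away from you until you feel the shaft's hidden flat come under the sprung set screw, and let go so that it settles there. Then take the T-handle hex key from its wooden holder, seat it in the set screw and turn it clockwise until the screw is snug on the flat, without overtightening. Leave the key standing in the screw.

Things in the scene. Friction and masses are not known exactly. Their poses are not given: they have to be found in the camera images.
- stand: Shaft stand, fixed: dark steel base plate 92 x 146 x 12 mm, two grey bearing pedestals, between them an aluminium hub block 60 x 50 mm, top 111 mm high. Origin: centre of the underside. z up; the shaft (36 mm diameter) lies along the stand's y axis, 75 mm above the bench; x points away from the robot within 0.3 rad.
- crank: The shaft with its crank. Origin: on the shaft axis, mid hub. y along the shaft; z from the axis along the crank arm (up when the arm is upright). Starts leaning 0.8 to 1.0 rad to the robot, turns 1.3 rad each way from upright and stays where left. The flat comes under the screw somewhere from 0.15 rad before upright to 0.55 rad past it.
- crank_pin (a point): Middle of the crank's handle grip, a black plastic roller 16 mm in diameter and 44 mm long that spins freely on its pin, parallel to the shaft (along the stand's y), 60 mm from the shaft axis, 117 mm from mid hub on its +y side. Can be pinched from above across the stand's x and carried round the shaft axis without turning the gripper.
- shaft_end (a point): Centre of the shaft's end face at the crank, 97 mm from mid hub. The flat (24 mm wide) is inside the hub, unseen, at another angle each time. At the grip the crank first needs 0 to 2 N; as the flat comes under the screw's sprung nose it pulls ahead by itself (up to 5 N); once flush it resists, 2 to 6 N. Let go within 0.25 rad of flush on either side, it springs to flush.
- nose: The sprung nose inside the hub block, unseen, between the set screw and the shaft; the screw drives it straight down. Origin: the stand's origin at first; it sinks with the screw, up to 7 mm, whatever the shaft does (the spring's own stroke does not show).
- socket (a point): Centre of the mouth of the hex socket in the set screw (M28, dark steel, upright in the hub's top, its top face 119 mm above the bench; it turns in place). z up; turns with it. The hex flats face along its x axis and every 60 degrees from it. The socket is 15 mm across flats, 13 mm deep, its mouth chamfered to about 19 mm; the key has about 8 degrees of play each way in it.
- screw (a joint): Turn of the screw, rad: 0 at first, grows clockwise seen from above; stays where left. Turns against a fairly steady 0.25 to 0.4 N m. On the flat it goes solid after 0.85 to 1.15 rad (differs); from there the torque climbs about 0.2 N m per 0.1 rad. Snug: a rise of 0.3 to 0.6 N m; a rise over 0.7 N m is too tight. If it goes solid before 0.5 rad, the flat is not there: stop.
- hex_key: T-handle hex key, 94 mm long, 160 g, upright in the holder: bright steel hex shank 14 mm across flats, 76 mm long with a chamfered tip; on top a black crossbar 76 mm long, 14 mm thick, 18 mm high. Origin at the tip of the shank, z up along the shank, x along the crossbar; the hex flats face along x and every 60 degrees from it.
- key_grip (a point): Centre of the key's crossbar, 85 mm above the tip: grasp it here, firmly (the turn takes up to 1 N m), across its 14 mm thickness (along the key's y).
- key_tip (a point): The lower end of the key's shank, on its axis; in the holder it stands 10 mm above the bench.
- holder: Wooden block 70 x 60 x 45 mm, fixed to the bench, with an upright round hole 35 mm deep (18 mm wide) for the key. Origin: centre of the underside.
Things that resemble listed ones, but are neither listed nor needed, are in the scene too. What is shaped like the hex_key but purple or white is not meant.

How it is judged:
By the outcome, as a careful person would: the job done as asked, in the order asked, and still so for the second after the job is handed in, with the robot touching nothing.
It also fails if it takes over 72 s, if anything falls off the work surface, if the arm or the gripper's body presses on something with over 40 N, if the wrist force passes 120 N, or if a joint passes its speed limit or range.

### The arm

A 6-joint arm with a two-finger parallel gripper is mounted at the origin on a cart in front of the work surface, level with it; the furniture and walls round the work are solid. World frame = base frame: x ahead of the robot, y to its left, z up, the work surface at z = 0. Lengths are in m, angles in rad, forces in N, time in s.
With the tool pointing down it reaches from about 0.35 to 0.975 m from the base axis. Payload 7.1 kg.
Tool frame: the origin (TCP) lies midway between the tips of the shut fingers; the grasp point (between the pads) lies 19 mm behind it; z points along the fingers, y is the line along which they close (so a half turn about z gives the same grasp; the last joint's range is limited). The gripper opens to 88 mm and grips with 3 to 60 N. Pads are 20 mm wide; open, the fingers measure 115 mm over their backs; the gripper's body (75 mm by 178 mm) begins 61 mm behind the grasp point.
Start: joints at [-1.178, 0.423, 1.63, -0, 1.089, -0.019], TCP at [0.25, -0.573, 0.223] pointing down, gripper open.
Joint ranges: [-3, 3], [-0.9, 2.11], [0.09, 2.58], [-1.31, 4.45], [0.11, 2.69], [-2.54, 2.54]. Speed limits (rad/s): [2.39, 2.39, 3.01, 3.14, 3.14, 3.14].

### API

Orientations are given as [roll, pitch, yaw] about the fixed x, y, z axes, in that order (R = Rz(yaw) Ry(pitch) Rx(roll)).
In Python, from bench import env, optics, job, models gives the robot as it stands. The module is installed in compiled form; this text tells all that it offers.
- The arm moves only by the tool send_rows, never from a script. Its argument "deltas" is a list of rows, each an object with "grip": the opening, from -1 (shut) to 1 (fully open); "dp": the shift along the tool's x, y, z in cm, a list of three; "angular": the turn, a rotation vector about the tool's x, y, z in degrees, a list of three. In form: [{"grip": grip, "dp": [tx, ty, tz], "angular": [wx, wy, wz]}, ...]. A call has 1 to 8 rows; each row is the pose to reach, as a shift and turn from the pose commanded when the call began, along the tool's axes at that moment; what a row does not reach only later rows make up. A row lasts 1/12 s, in which the tool goes at most 41.7 mm and 7.16 degrees, less where a joint would pass 70% of its speed; a pose out of reach is approached as far as the arm can. A call with a gripper value outside its range is refused whole. The fingers move at their own pace and stop on an object; "squeeze" is the grip in N (left out, the last holds). Time passes only in rows, so rows that repeat a pose let the fingers close. It gives the time, the measured TCP pose, the force, the opening and the grip force at its end, in the units of the state.
- env.observe(): the state, without advancing time (a new reading comes with each control period).
- optics.snapshot(name): name is "scene" or "side" or "wrist"; returns the picture (384x512x3 uint8, blue, green, red); there is no depth.
- optics.get_calibration(name): a dict with "mtx" (3x3 intrinsics, pixels), "xyz" and "orientation" of the camera in the world. Camera axes: x right, y up, looking along -z (the intrinsics and any distortion apply to the point x, -y, -z); pixel columns grow to the right and rows downward; lengths in m; the calibration is good to about 2 mm. A picture is of the moment at which its call begins: read the wrist's pose just before it. get_calibration takes no time and is no camera call; for the wrist camera it gives the pose at the moment of the call.
- job.hand_in(): hands the job in; it is judged then, once.
Trained networks look in the newest picture that a camera, given by its name, has taken for a name from the list of things; names that differ only in an ending like _2 or _b are one class to them, and where a whole thing is asked for, a point or a joint stands for the part that bears it (a point fixed in the world has none). Each returns a list of dicts, best first, with "conf" (0 to 1); they miss things now and then, are a little off and sometimes report something else, mostly with a low value. They report only what shows in the picture. A call takes as long as a camera call. They do not tell look-alikes from the thing itself.
- models.masks_of(camera, thing): "pixels" (384x512 bool, what is visible of it) and "rect" ([left, top, right, bottom] in pixels, round what is visible of it).
- models.place_of(camera, thing): "centre" ([column, row] in pixels: a listed point, or the origin of a listed thing).
The state is a dict: "time": time; "joint_positions": joint angles; "joint_velocities": joint speeds; "tau": joint torques, N m; "ee_pos": TCP position; "orientation": TCP orientation; "force": force on the tool from outside, world axes, zero at the start; "ft_torque": the same for the moment, N m; "opening": finger opening in m; "grip_force": force on a finger pad.
Only numpy, scipy, OpenCV 4.12 (cv2) and the standard library are available. Lean on these libraries where they do the work, as an engineer would, in place of code of your own. Each camera call takes 0.05 s, during which the arm holds its last target. There are 200 camera calls.

## Working session

There is one attempt and no reset: what is moved stays moved. The work goes in short steps, Python scripts to look and compute and a tool call to move; the robot and the scene stay as the last step left them, time stands still between calls to the robot, and variables do not carry over. Pictures are saved under pics/ and viewed, at most 12 in all, crops included, and the job is handed in when it is done.

Besides the shell and the picture viewer there is one more tool, called after "Emit:" in YAML: its name, and indented under it one key for each argument. send_rows: Moves the arm, as the interface text tells. Its arguments: {"type":"object","properties":{"deltas":{"type":"array"},"squeeze":{"type":"number"}},"required":["deltas"]}

```bash
mkdir -p pics; cat > h.py <<'E'
import numpy as np, cv2
from scipy.spatial.transform import Rotation as R
from bench import env, optics, job, models
def cal(n):
    c=optics.get_calibration(n); return np.array(c['mtx']),np.array(c['xyz']),R.from_euler('xyz',c['orientation']).as_matrix(),c
def ray(n,px):
    K,t,M,c=cal(n); d=np.linalg.inv(K)@[px[0],px[1],1]; return t,M@(d*[1,-1,-1])
def atz(n,px,z):
    t,d=ray(n,px); return t+d*(z-t[2])/d[2]
def proj(n,P):
    K,t,M,c=cal(n); q=M.T@(np.array(P)-t)*[1,-1,-1]; q=K@q; return q[:2]/q[2]
def tri(obs):
    A=np.zeros((3,3));b=np.zeros(3)
    for n,px in obs:
        t,d=ray(n,px); d/=np.linalg.norm(d); Q=np.eye(3)-np.outer(d,d); A+=Q;b+=Q@t
    return np.linalg.solve(A,b)
def st():
    s=env.observe(); print({k:np.round(s[k],4).tolist() for k in ['time','ee_pos','orientation','force','ft_torque','opening','grip_force','joint_positions']}); return s
E
python3 - <<'E'
from h import *
st()
ims=[]
for n in ['scene','side']:
    im=optics.snapshot(n); ims.append(im); print(n,{k:np.round(v,3).tolist() if k!='x' else v for k,v in optics.get_calibration(n).items()})
    for th in ['crank_pin','shaft_end','socket','key_grip','key_tip','hex_key','holder','stand','crank']:
        print(th,[(np.round(r['centre']).tolist(),round(r['conf'],2)) for r in models.place_of(n,th)])
cv2.imwrite('pics/a.png',cv2.resize(np.vstack(ims),(400*1,600)) if 0 else np.hstack([cv2.resize(i,(400,300)) for i in ims]))
cv2.imwrite('pics/scene.png',cv2.resize(ims[0],(800,600)));cv2.imwrite('pics/side.png',cv2.resize(ims[1],(800,600)))
E
```

```text
{'time': 0.0, 'ee_pos': [0.25, -0.5722, 0.2219], 'orientation': [-3.1401, -0.0001, 0.4118], 'force': [0.4738, -0.3459, 0.0506], 'ft_torque': [-0.0295, -0.0523, -0.0345], 'opening': 0.0875, 'grip_force': 0.0, 'joint_positions': [-1.178, 0.4238, 1.6307, 0.0, 1.0886, -0.019]}
scene {'mtx': [[413.677, 0.0, 250.182], [0.0, 413.677, 190.997], [0.0, 0.0, 1.0]], 'xyz': [-0.024, 0.357, 0.685], 'orientation': [0.866, 0.002, -2.179]}
crank_pin [([187.0, 225.0], 0.57)]
shaft_end [([186.0, 217.0], 0.97)]
socket [([219.0, 187.0], 0.42)]
key_grip [([247.0, 232.0], 0.83), ([224.0, 201.0], 0.54), ([297.0, 179.0], 0.52), ([344.0, 165.0], 0.49)]
key_tip [([246.0, 263.0], 0.72), ([335.0, 188.0], 0.71), ([292.0, 205.0], 0.49)]
hex_key [([249.0, 262.0], 0.75), ([295.0, 206.0], 0.67), ([338.0, 189.0], 0.52)]
holder [([335.0, 193.0], 0.94)]
stand [([228.0, 226.0], 0.9)]
crank [([224.0, 202.0], 0.56), ([189.0, 226.0], 0.54)]
side {'mtx': [[393.701, 0.0, 255.45], [0.0, 393.701, 192.876], [0.0, 0.0, 1.0]], 'xyz': [0.418, -0.758, 0.516], 'orientation': [1.073, 0.025, -0.172]}
crank_pin [([239.0, 161.0], 0.85)]
shaft_end [([257.0, 183.0], 0.71)]
socket [([262.0, 180.0], 0.67)]
key_grip [([260.0, 276.0], 0.88)]
key_tip [([219.0, 227.0], 0.95), ([262.0, 315.0], 0.82), ([268.0, 270.0], 0.65)]
hex_key [([260.0, 318.0], 0.81), ([214.0, 226.0], 0.77)]
holder [([262.0, 319.0], 0.97)]
stand [([269.0, 222.0], 0.67)]
crank [([270.0, 194.0], 0.98)]
```

View pics/scene.png

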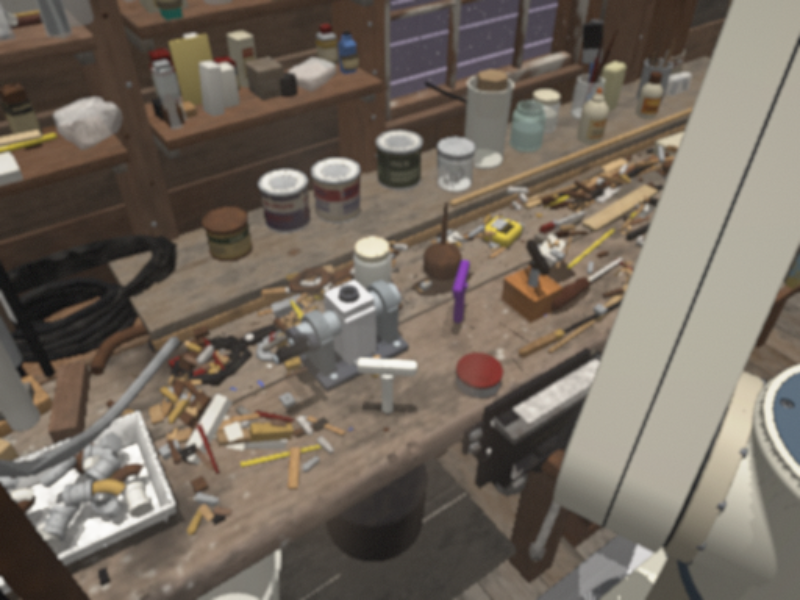

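View pics/side.png

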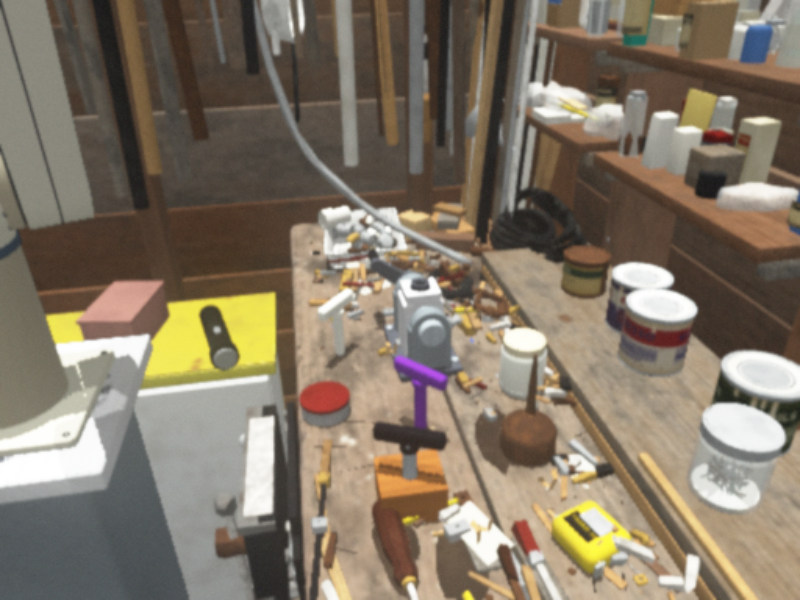

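The scene view shows three T-keys: black in the orange wooden holder (≈(345,160) in 512-px scale, side ≈(262,279)), white (248,235) and purple (295,185). The black one in the holder is the one meant. The stand is at (222,215), with the crank leaning to the robot on the far (+y) side.

```bash
python3 - <<'E'
from h import *
print('grip',tri([('scene',(344,165)),('side',(260,276))]), 'z94/85', atz('scene',(344,165),.095),atz('side',(260,276),.095))
print('holder',atz('scene',(335,193),0),atz('side',(262,319),0))
print('socket',atz('scene',(219,187),.119),atz('side',(262,180),.119))
print('stand',atz('scene',(228,226),0),atz('side',(269,222),0))
print('pin',tri([('scene',(187,225)),('side',(239,161))]));print('end',atz('scene',(186,217),.075),atz('side',(257,183),.075))
im=optics.snapshot('scene');im2=optics.snapshot('side')
a=cv2.resize(im[160:260,160:260],(600,600),interpolation=2)[:, :400];
cv2.imwrite('pics/c.png',np.hstack([cv2.resize(im[165:265,160:260],(400,400),interpolation=2),cv2.resize(im2[260:340,220:300],(400,400),interpolation=2)]))
E
```

```text
grip [ 0.49728361 -0.27461362  0.09659653] z94/85 [ 0.49651149 -0.27591276  0.095     ] [ 0.4992163  -0.27137926  0.095     ]
holder [ 0.50787282 -0.27447228  0.        ] [ 0.50073719 -0.27220662  0.        ]
socket [0.57216664 0.02447605 0.119     ] [0.55770242 0.01921524 0.119     ]
stand [0.56452405 0.01176323 0.        ] [0.57436139 0.02713266 0.        ]
pin [0.5181093  0.13385268 0.11643543]
end [0.57386074 0.10817312 0.075     ] [0.55817678 0.09195696 0.075     ]
```

View pics/c.png

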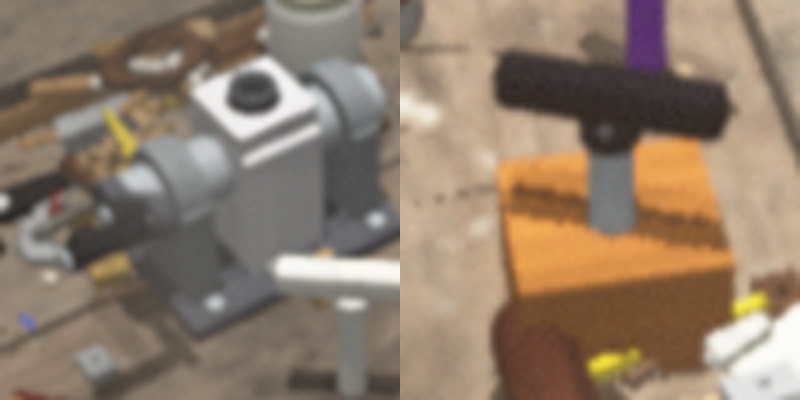

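The enlarged crop confirms that the black key stands in the orange holder with its crossbar roughly along world x. The dark crank arm leans towards the robot at the stand's +y end. Next I work out the move to above the stand.

```bash
cat >> h.py <<'E'
def delta(P,yaw_deg,s=None):
    s=s or env.observe(); M=R.from_euler('xyz',s['orientation'])
    T=R.from_euler('xyz',[np.pi,0,np.radians(yaw_deg)])
    print('dp cm',np.round(M.inv().apply(np.array(P)-s['ee_pos'])*100,2).tolist(),'ang',np.round((M.inv()*T).as_rotvec(degrees=True),1).tolist())
E
python3 - <<'E'
from h import *
s=env.observe();M=R.from_euler('xyz',s['orientation'])
K,t,C,c=cal('wrist');print(K,M.inv().apply(t-s['ee_pos']),M.as_matrix().T@C)
print('white',atz('scene',(247,263),0),tri([('scene',(247,232)),('side',(214,191))]))
delta((.47,.08,.30),90); delta((.47,.08,.30),23.6)
E
```

```text
[[280.72117642   0.         257.56977057]
 [  0.         280.72117642 189.47458963]
 [  0.           0.           1.        ]] [ 0.06694857 -0.00127186 -0.16210471] [[ 1.07231078e-03  9.68889063e-01  2.47493099e-01]
 [ 9.99999408e-01 -9.93269689e-04 -4.44222496e-04]
 [-1.84574924e-04  2.47493429e-01 -9.68889554e-01]]
white [0.4482615  0.03810654 0.        ] [0.44908165 0.03717983 0.09371022]
dp cm [46.27, -51.01, -7.73] ang [-0.0, -0.0, -66.4]
dp cm [46.27, -51.01, -7.73] ang [-0.0, 0.0, -0.0]
```

Emit:
send_rows:
  deltas:
    - {"grip": 1,"dp": [24,-22.3,-5.7],"angular": [0,0,-56]}
    - {"grip": 1,"dp": [24,-22.3,-5.7],"angular": [0,0,-56]}
    - {"grip": 1,"dp": [24,-22.3,-5.7],"angular": [0,0,-56]}
    - {"grip": 1,"dp": [24,-22.3,-5.7],"angular": [0,0,-56]}
    - {"grip": 1,"dp": [24,-22.3,-5.7],"angular": [0,0,-56]}
    - {"grip": 1,"dp": [24,-22.3,-5.7],"angular": [0,0,-56]}
    - {"grip": 1,"dp": [24,-22.3,-5.7],"angular": [0,0,-56]}
    - {"grip": 1,"dp": [24,-22.3,-5.7],"angular": [0,0,-56]}

```text
time: 1.77
ee_pos: [0.3812, -0.2704, 0.2803]
orientation: [3.141, 0.0, 1.395]
force: [0.5, -0.1, -1.0]
opening: 0.0873
grip_force: 0.0
```

```bash
python3 -c "
from h import *
st();delta((.53,.07,.28),90)"
```

```text
{'time': 1.7667, 'ee_pos': [0.3812, -0.2704, 0.2803], 'orientation': [3.141, 0.0002, 1.3951], 'force': [0.4717, -0.0632, -1.021], 'ft_torque': [0.0054, -0.1692, 0.0174], 'opening': 0.0873, 'grip_force': 0.0, 'joint_positions': [-0.6426, 0.1156, 1.9081, 0.0001, 1.1174, -0.4669]}
dp cm [36.12, 8.7, 0.02] ang [0.0, 0.0, -10.1]
```

Emit:
send_rows:
  deltas:
    - {"grip": 1,"dp": [36.1,8.7,0],"angular": [0,0,-10.1]}
    - {"grip": 1,"dp": [36.1,8.7,0],"angular": [0,0,-10.1]}
    - {"grip": 1,"dp": [36.1,8.7,0],"angular": [0,0,-10.1]}
    - {"grip": 1,"dp": [36.1,8.7,0],"angular": [0,0,-10.1]}
    - {"grip": 1,"dp": [36.1,8.7,0],"angular": [0,0,-10.1]}
    - {"grip": 1,"dp": [36.1,8.7,0],"angular": [0,0,-10.1]}
    - {"grip": 1,"dp": [36.1,8.7,0],"angular": [0,0,-10.1]}
    - {"grip": 1,"dp": [36.1,8.7,0],"angular": [0,0,-10.1]}

```text
time: 2.43
ee_pos: [0.5167, 0.0345, 0.28]
orientation: [3.141, 0.0, 1.566]
force: [0.3, -0.5, 0.2]
opening: 0.0878
grip_force: 0.0
```

Emit:
send_rows:
  deltas:
    - {"grip": 1,"dp": [3,0,0],"angular": [0,0,0]}
    - {"grip": 1,"dp": [3,0,0],"angular": [0,0,0]}
    - {"grip": 1,"dp": [3,0,0],"angular": [0,0,0]}

```text
time: 2.68
ee_pos: [0.5163, 0.0637, 0.2795]
orientation: [-3.141, 0.0, 1.569]
force: [-0.6, -0.4, -0.7]
opening: 0.0876
grip_force: 0.0
```

```bash
python3 - <<'E'
from h import *
st()
im=optics.snapshot('wrist')
z={'crank_pin':.115,'shaft_end':.075,'socket':.119,'stand':0,'crank':.075}
for th in z:
    print(th,[(np.round(r['centre']).tolist(),round(r['conf'],2),np.round(atz('wrist',r['centre'],z[th]),4).tolist()) for r in models.place_of('wrist',th)])
cv2.imwrite('pics/w1.png',cv2.resize(im,(800,600)))
E
```

```text
{'time': 2.6833, 'ee_pos': [0.5163, 0.0637, 0.2795], 'orientation': [-3.1413, 0.0002, 1.5688], 'force': [-0.6124, -0.4027, -0.7055], 'ft_torque': [-0.0347, -0.0478, 0.009], 'opening': 0.0876, 'grip_force': 0.0, 'joint_positions': [0.1, 0.2024, 1.8039, -0.0002, 1.1356, 0.102]}
crank_pin [([263.0, 116.0], 0.89, [0.5218, 0.1325, 0.115])]
shaft_end [([300.0, 134.0], 0.87, [0.5706, 0.1095, 0.075]), ([305.0, 217.0], 0.46, [0.5809, -0.0034, 0.075])]
socket [([307.0, 220.0], 0.83, [0.5756, 0.0083, 0.119])]
stand [([290.0, 191.0], 0.7, [0.5687, 0.0129, 0.0])]
crank []
```

View pics/w1.png

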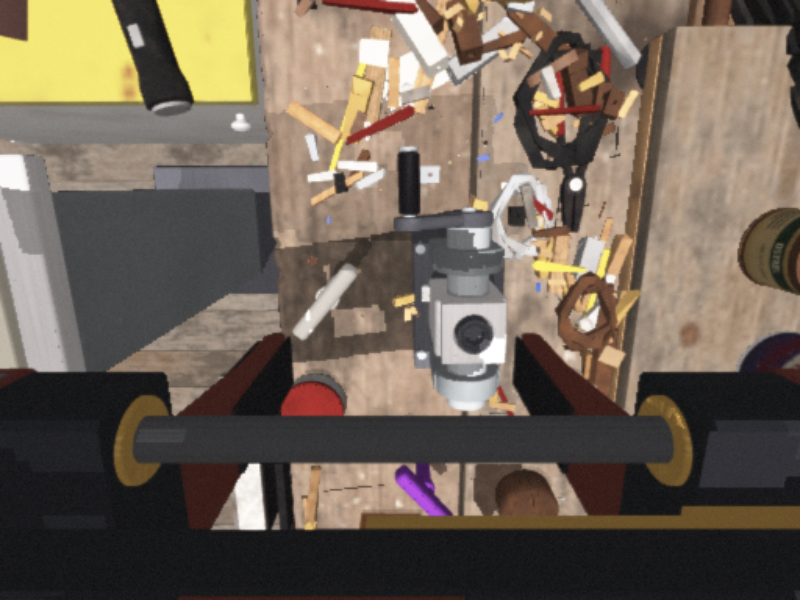

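The roller is at about (409,180) in the 800-px view, with the crank arm at y≈220. The socket is at (473,333), the shaft is nearly parallel to world y, and the white key at (325,300) is clear.

```bash
python3 - <<'E'
from h import *
f=.64
print('sock',atz('wrist',(473*f,333*f),.119),'pin',atz('wrist',(409*f,180*f),.110),'ends',atz('wrist',(409*f,150*f),.110),atz('wrist',(409*f,213*f),.110))
print('shaft top',atz('wrist',(469*f,230*f),.093),atz('wrist',(465*f,400*f),.093))
for p in ['pin']: delta((.522,.134,.20),90)
s=env.observe()
E
```

```text
sock [0.57016496 0.01689955 0.119     ] pin [0.52085998 0.13217512 0.11      ] ends [0.52090917 0.15304695 0.11      ] [0.52080396 0.10840967 0.11      ]
shaft top [0.56848127 0.09379434 0.093     ] [ 0.56965596 -0.0539658   0.093     ]
dp cm [7.29, 0.52, 7.98] ang [0.0, 0.0, -0.4]
```

Emit:
send_rows:
  deltas:
    - {"grip": -0.1,"dp": [3.6,0.25,3],"angular": [0,0,0]}
    - {"grip": -0.1,"dp": [7.2,0.5,6],"angular": [0,0,0]}
    - {"grip": -0.1,"dp": [7.2,0.5,9],"angular": [0,0,0]}
    - {"grip": -0.1,"dp": [7.2,0.5,12],"angular": [0,0,0]}
    - {"grip": -0.1,"dp": [7.2,0.5,14.5],"angular": [0,0,0]}
    - {"grip": -0.1,"dp": [7.2,0.5,16.5],"angular": [0,0,0]}
    - {"grip": -0.1,"dp": [7.2,0.5,18],"angular": [0,0,0]}
    - {"grip": -0.1,"dp": [7.2,0.5,18.7],"angular": [0,0,0]}

```text
time: 3.65
ee_pos: [0.5206, 0.1332, 0.0906]
orientation: [-3.139, 0.001, 1.564]
force: [0.3, -0.9, 0.2]
opening: 0.0403
grip_force: 0.0
```

Emit:
send_rows:
  deltas:
    - {"grip": -0.4,"dp": [0,0,0],"angular": [0,0,0]}
    - {"grip": -0.6,"dp": [0,0,0],"angular": [0,0,0]}
    - {"grip": -0.8,"dp": [0,0,0],"angular": [0,0,0]}
    - {"grip": -1,"dp": [0,0,0],"angular": [0,0,0]}
    - {"grip": -1,"dp": [0,0,0],"angular": [0,0,0]}
    - {"grip": -1,"dp": [0,0,0],"angular": [0,0,0]}
  squeeze: 20

```text
time: 4.15
ee_pos: [0.5217, 0.1343, 0.0935]
orientation: [3.141, -0.0, 1.566]
force: [-3.7, -0.2, 3.5]
opening: 0.0155
grip_force: 20.0
```

```bash
python3 -c "
from h import *
st()"
```

```text
{'time': 4.15, 'ee_pos': [0.5217, 0.1343, 0.0935], 'orientation': [3.1412, -0.0, 1.5658], 'force': [-3.7394, -0.1518, 3.4718], 'ft_torque': [-0.0428, 0.3882, 0.0782], 'opening': 0.0155, 'grip_force': 19.9531, 'joint_positions': [0.2299, 0.4871, 1.9019, -0.0001, 0.7523, 0.235]}
```

Emit:
send_rows:
  deltas:
    - {"grip": -1,"dp": [0,0.43,-0.49],"angular": [0,0,0]}
    - {"grip": -1,"dp": [0,0.86,-0.89],"angular": [0,0,0]}
    - {"grip": -1,"dp": [0,1.34,-1.26],"angular": [0,0,0]}
    - {"grip": -1,"dp": [0,1.85,-1.57],"angular": [0,0,0]}
    - {"grip": -1,"dp": [0,2.12,-1.71],"angular": [0,0,0]}
    - {"grip": -1,"dp": [0,2.12,-1.71],"angular": [0,0,0]}
    - {"grip": -1,"dp": [0,2.12,-1.71],"angular": [0,0,0]}

```text
time: 4.73
ee_pos: [0.5432, 0.1348, 0.1112]
orientation: [3.141, -0.001, 1.565]
force: [-6.3, 3.9, 9.4]
opening: 0.0153
grip_force: 19.9
```

```bash
cat >> h.py <<'E'
def crank(x0=.569,z0=.075):
    s=st(); x=s['ee_pos'][0]-x0; z=s['ee_pos'][2]+.019-z0; th=np.arctan2(x,z); F=np.array(s['force'])
    print('theta',th,'r',np.hypot(x,z),'Ftan',F[0]*np.cos(th)-F[2]*np.sin(th),'Frad',F[0]*np.sin(th)+F[2]*np.cos(th))
E
python3 -c "
from h import *
crank()"
```

```text
{'time': 4.7333, 'ee_pos': [0.5432, 0.1348, 0.1112], 'orientation': [3.1414, -0.0008, 1.5655], 'force': [-6.3231, 3.8667, 9.4031], 'ft_torque': [0.3998, 1.0004, 0.0943], 'opening': 0.0153, 'grip_force': 19.9495, 'joint_positions': [0.2215, 0.4829, 1.8482, 0.001, 0.8102, 0.2261]}
theta -0.4370026561546339 r 0.060894321146608324 Ftan -1.749256364025873 Frad 11.195576141969987
```

Emit:
send_rows:
  deltas:
    - {"grip": -1,"dp": [0,0.19,-0.17],"angular": [0,0,0]}
    - {"grip": -1,"dp": [0,0.38,-0.33],"angular": [0,0,0]}
    - {"grip": -1,"dp": [0,0.38,-0.33],"angular": [0,0,0]}
    - {"grip": -1,"dp": [0,0.38,-0.33],"angular": [0,0,0]}
  squeeze: 15

```text
time: 5.07
ee_pos: [0.5482, 0.1347, 0.1138]
orientation: [3.139, -0.001, 1.565]
force: [0.4, 3.3, 2.2]
opening: 0.0159
grip_force: 15.0
```

```bash
python3 -c "
from h import *
crank()"
```

```text
{'time': 5.0667, 'ee_pos': [0.5482, 0.1347, 0.1138], 'orientation': [3.1389, -0.001, 1.5654], 'force': [0.3654, 3.3339, 2.2462], 'ft_torque': [0.6743, -0.1158, 0.1437], 'opening': 0.0159, 'grip_force': 14.972, 'joint_positions': [0.2197, 0.4836, 1.838, 0.0005, 0.8171, 0.2247]}
theta -0.3458635894834602 r 0.0614322812963111 Ftan 1.1052854239484566 Frad 1.9893097019920245
```

Emit:
send_rows:
  deltas:
    - {"grip": -1,"dp": [0,0.22,-0.08],"angular": [0,0,0]}
    - {"grip": -1,"dp": [0,0.45,-0.16],"angular": [0,0,0]}
    - {"grip": -1,"dp": [0,0.45,-0.16],"angular": [0,0,0]}
    - {"grip": -1,"dp": [0,0.45,-0.16],"angular": [0,0,0]}

```text
time: 5.4
ee_pos: [0.553, 0.1348, 0.1154]
orientation: [3.138, -0.001, 1.565]
force: [1.9, 5.1, 1.4]
opening: 0.0156
grip_force: 15.0
```

```bash
python3 -c "
from h import *
crank()"
```

```text
{'time': 5.4, 'ee_pos': [0.553, 0.1348, 0.1154], 'orientation': [3.1383, -0.0012, 1.5654], 'force': [1.9489, 5.1142, 1.4038], 'ft_torque': [0.8233, -0.4218, 0.1826], 'opening': 0.0156, 'grip_force': 14.9769, 'joint_positions': [0.2179, 0.4865, 1.8273, 0.0006, 0.8243, 0.2229]}
theta -0.2634236908013151 r 0.06154595218182017 Ftan 2.247169789384134 Frad 0.8479347567747373
```

Emit:
send_rows:
  deltas:
    - {"grip": -1,"dp": [0.06,0.23,-0.06],"angular": [0,0,0]}
    - {"grip": -1,"dp": [0.12,0.47,-0.12],"angular": [0,0,0]}
    - {"grip": -1,"dp": [0.12,0.47,-0.12],"angular": [0,0,0]}
    - {"grip": -1,"dp": [0.12,0.47,-0.12],"angular": [0,0,0]}

```text
time: 5.73
ee_pos: [0.5573, 0.135, 0.1164]
orientation: [3.139, 0.0, 1.566]
force: [4.0, -1.3, 3.5]
opening: 0.0153
grip_force: 15.0
```

```bash
python3 -c "
from h import *
crank()"
```

```text
{'time': 5.7333, 'ee_pos': [0.5573, 0.135, 0.1164], 'orientation': [3.1391, 0.0002, 1.5655], 'force': [3.9785, -1.2602, 3.4795], 'ft_torque': [-0.1475, -0.758, 0.1753], 'opening': 0.0153, 'grip_force': 14.9769, 'joint_positions': [0.2173, 0.4906, 1.8165, -0.001, 0.8321, 0.2232]}
theta -0.19113405779481907 r 0.06150966340478442 Ftan 4.567066212023793 Frad 2.660295314056782
```

Emit:
send_rows:
  deltas:
    - {"grip": -1,"dp": [0.02,0.24,-0.04],"angular": [0,0,0]}
    - {"grip": -1,"dp": [0.03,0.47,-0.08],"angular": [0,0,0]}
    - {"grip": -1,"dp": [0.03,0.47,-0.08],"angular": [0,0,0]}
    - {"grip": -1,"dp": [0.03,0.47,-0.08],"angular": [0,0,0]}

```text
time: 6.07
ee_pos: [0.5611, 0.1352, 0.1169]
orientation: [3.141, 0.0, 1.566]
force: [2.6, -3.1, 5.2]
opening: 0.0156
grip_force: 15.0
```

```bash
python3 -c "
from h import *
crank()"
```

```text
{'time': 6.0667, 'ee_pos': [0.5611, 0.1352, 0.1169], 'orientation': [3.1409, 0.0004, 1.5655], 'force': [2.5866, -3.1218, 5.1817], 'ft_torque': [-0.5182, -0.4386, 0.1145], 'opening': 0.0156, 'grip_force': 14.9724, 'joint_positions': [0.2161, 0.495, 1.8065, -0.0007, 0.8395, 0.2219]}
theta -0.12890002005858625 r 0.061428427362319155 Ftan 3.231184299503868 Frad 4.806237537959045
```

Emit:
send_rows:
  deltas:
    - {"grip": -1,"dp": [-0.03,0.24,-0.06],"angular": [0,0,0]}
    - {"grip": -1,"dp": [-0.06,0.48,-0.12],"angular": [0,0,0]}
    - {"grip": -1,"dp": [-0.06,0.48,-0.12],"angular": [0,0,0]}
    - {"grip": -1,"dp": [-0.06,0.48,-0.12],"angular": [0,0,0]}

```text
time: 6.4
ee_pos: [0.5656, 0.1351, 0.1176]
orientation: [3.141, -0.0, 1.565]
force: [2.2, 0.9, 0.6]
opening: 0.0156
grip_force: 15.0
```

```bash
python3 -c "
from h import *
crank()"
```

```text
{'time': 6.4, 'ee_pos': [0.5656, 0.1351, 0.1176], 'orientation': [3.1415, -0.0002, 1.5654], 'force': [2.2438, 0.9376, 0.6491], 'ft_torque': [0.1513, -0.4491, 0.1027], 'opening': 0.0156, 'grip_force': 14.9747, 'joint_positions': [0.2139, 0.4993, 1.7961, 0.0003, 0.846, 0.2191]}
theta -0.05552541069416487 r 0.06174277001273224 Ftan 2.2763947418493258 Frad 0.52358925763685
```

Emit:
send_rows:
  deltas:
    - {"grip": -1,"dp": [0,0.24,0],"angular": [0,0,0]}
    - {"grip": -1,"dp": [0,0.48,-0.01],"angular": [0,0,0]}
    - {"grip": -1,"dp": [0,0.48,-0.01],"angular": [0,0,0]}
    - {"grip": -1,"dp": [0,0.48,-0.01],"angular": [0,0,0]}

```text
time: 6.73
ee_pos: [0.57, 0.1352, 0.1178]
orientation: [-3.141, -0.0, 1.565]
force: [-0.1, 3.7, 0.4]
opening: 0.0152
grip_force: 15.0
```

```bash
python3 -c "
from h import *
crank()"
```

```text
{'time': 6.7333, 'ee_pos': [0.57, 0.1352, 0.1178], 'orientation': [-3.1409, -0.0002, 1.5654], 'force': [-0.1406, 3.7088, 0.3591], 'ft_torque': [0.5239, 0.081, 0.1474], 'opening': 0.0152, 'grip_force': 14.9673, 'joint_positions': [0.2123, 0.5046, 1.7858, 0.0005, 0.8518, 0.2174]}
theta 0.0156260614061803 r 0.06180269916250034 Ftan -0.14615048764327782 Frad 0.356835410540968
```

Emit:
send_rows:
  deltas:
    - {"grip": -1,"dp": [0.04,0.24,0.02],"angular": [0,0,0]}
    - {"grip": -1,"dp": [0.05,0.48,0.04],"angular": [0,0,0]}
    - {"grip": -1,"dp": [0.05,0.48,0.04],"angular": [0,0,0]}
    - {"grip": -1,"dp": [0.05,0.48,0.04],"angular": [0,0,0]}

```text
time: 7.07
ee_pos: [0.5746, 0.1353, 0.1174]
orientation: [-3.14, 0.0, 1.565]
force: [-3.8, 1.5, 4.2]
opening: 0.0153
grip_force: 15.0
```

```bash
python3 -c "
from h import *
crank()"
```

```text
{'time': 7.0667, 'ee_pos': [0.5746, 0.1353, 0.1174], 'orientation': [-3.1404, 0.0002, 1.5654], 'force': [-3.7712, 1.5412, 4.2047], 'ft_torque': [0.3687, 0.6422, 0.1408], 'opening': 0.0153, 'grip_force': 14.9599, 'joint_positions': [0.2111, 0.5109, 1.7752, 0.0001, 0.8567, 0.2164]}
theta 0.09015478756992663 r 0.061687705841526885 Ftan -4.134436190856057 Frad 3.848092127153477
```

The pull reversed into 4 N of resistance, so flush is at about 0.02 rad. Next I let go and rise.

Emit:
send_rows:
  deltas:
    - {"grip": -0.3,"dp": [0,0,0],"angular": [0,0,0]}
    - {"grip": -0.1,"dp": [0,0,0],"angular": [0,0,0]}
    - {"grip": 0,"dp": [0,0,0],"angular": [0,0,0]}
    - {"grip": 0,"dp": [0,0,-2],"angular": [0,0,0]}
    - {"grip": 0,"dp": [0,0,-6],"angular": [0,0,0]}
    - {"grip": 0,"dp": [0,0,-10],"angular": [0,0,0]}
    - {"grip": 0,"dp": [0,0,-14],"angular": [0,0,0]}
    - {"grip": 0,"dp": [0,0,-16],"angular": [0,0,0]}

```text
time: 7.73
ee_pos: [0.5773, 0.1355, 0.2828]
orientation: [3.135, -0.001, 1.565]
force: [1.3, -0.3, -0.2]
opening: 0.0439
grip_force: 0.0
```

Emit:
send_rows:
  deltas:
    - {"grip": 0,"dp": [-4,0,0],"angular": [0,0,0]}
    - {"grip": 0.3,"dp": [-7,0,0],"angular": [0,0,0]}
    - {"grip": 0.6,"dp": [-8,0,0],"angular": [0,0,0]}
    - {"grip": 1,"dp": [-8,0,0],"angular": [0,0,0]}

```text
time: 8.07
ee_pos: [0.5748, 0.0533, 0.2777]
orientation: [3.141, 0.0, 1.562]
force: [-0.8, 0.6, -0.7]
opening: 0.0607
grip_force: 0.0
```

```bash
python3 - <<'E'
from h import *
st()
im=optics.snapshot('wrist')
z={'crank_pin':.135,'shaft_end':.075,'socket':.119,'stand':0}
for th in z:
    print(th,[(np.round(r['centre']).tolist(),round(r['conf'],2),np.round(atz('wrist',r['centre'],z[th]),4).tolist()) for r in models.place_of('wrist',th)])
p=proj('wrist',(.57,.017,.119)); print(p); np.save('sockcam.npy',p)
x,y=p.astype(int)
a=cv2.resize(im,(512,384)); b=cv2.resize(im[y-24:y+24,x-18:x+18],(288,384),interpolation=cv2.INTER_CUBIC)
cv2.imwrite('pics/w2.png',np.hstack([a,b])); cv2.imwrite('w2raw.png',im)
delta((.50,-.245,.26),90);delta((.50,-.245,.26),146)
E
```

```text
{'time': 8.0667, 'ee_pos': [0.5748, 0.0533, 0.2777], 'orientation': [3.141, 0.0004, 1.5623], 'force': [-0.8063, 0.5891, -0.654], 'ft_torque': [-0.044, -0.0902, 0.0377], 'opening': 0.0607, 'grip_force': 0.0, 'joint_positions': [0.0721, 0.2936, 1.6865, -0.0005, 1.1609, 0.0808]}
crank_pin [([253.0, 104.0], 0.78, [0.5701, 0.1372, 0.135])]
shaft_end [([256.0, 123.0], 0.56, [0.573, 0.1183, 0.075])]
socket [([258.0, 211.0], 0.8, [0.5749, 0.0164, 0.119])]
stand [([257.0, 188.0], 0.73, [0.5723, 0.0156, 0.0])]
[254.41461949 210.3964372 ]
dp cm [-30.18, -7.33, 1.72] ang [-0.0, -0.0, -0.3]
dp cm [-30.18, -7.33, 1.72] ang [-0.0, -0.0, -56.3]
```

View pics/w2.png

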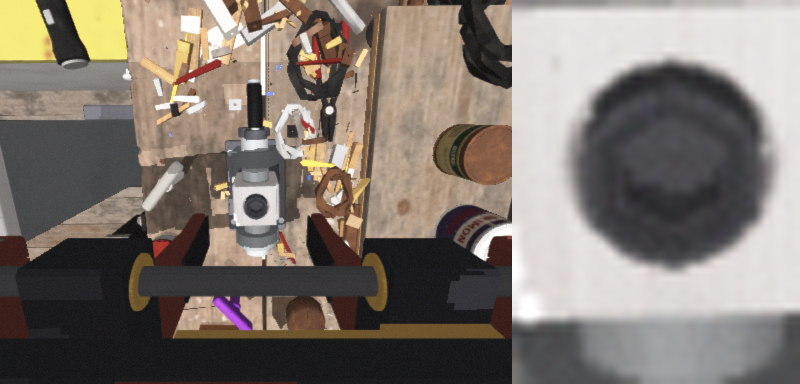

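The crank has settled upright with its pin at x≈0.570. The socket shows at (256,207), with a hex vertex pointing down in the picture, so the flats face roughly along x. I take one closer look on the way.

Emit:
send_rows:
  deltas:
    - {"grip": 1,"dp": [-2,0,3],"angular": [0,0,0]}
    - {"grip": 1,"dp": [-4,0,6],"angular": [0,0,0]}
    - {"grip": 1,"dp": [-6,0,9],"angular": [0,0,0]}
    - {"grip": 1,"dp": [-7,0,11],"angular": [0,0,0]}
    - {"grip": 1,"dp": [-7,0,11],"angular": [0,0,0]}
    - {"grip": 1,"dp": [-7,0,11],"angular": [0,0,0]}

```text
time: 8.82
ee_pos: [0.5738, -0.014, 0.1667]
orientation: [-3.139, -0.0, 1.565]
force: [0.4, 0.1, -0.6]
opening: 0.0879
grip_force: 0.0
```

```bash
python3 - <<'E'
from h import *
print('prev est',)
st()
im=optics.snapshot('wrist')
r=models.place_of('wrist','socket'); print([(q['centre'],q['conf'],atz('wrist',q['centre'],.119)) for q in r])
p=proj('wrist',(.572,.018,.119)); print(p)
x,y=p.astype(int)
# rectified top view of z=.119 plane, 40mm square, 12 px/mm
c=atz('wrist',p,.119); N=500
src=np.float32([proj('wrist',c+[dx,dy,0]) for dx,dy in [(-.02,.02),(.02,.02),(.02,-.02),(-.02,-.02)]])
H=cv2.getPerspectiveTransform(src,np.float32([[0,0],[N,0],[N,N],[0,N]]))
t=cv2.warpPerspective(im,H,(N,N),flags=cv2.INTER_CUBIC); g=cv2.createCLAHE(4,(4,4)).apply(cv2.cvtColor(t,6))
cv2.imwrite('pics/w3.png',g); print(c)
delta((.50,-.245,.26),146)
E
```

```text
prev est
{'time': 8.8167, 'ee_pos': [0.5738, -0.014, 0.1667], 'orientation': [-3.1391, -0.0004, 1.5653], 'force': [0.4265, 0.0759, -0.6268], 'ft_torque': [-0.0276, -0.0386, -0.034], 'opening': 0.0879, 'grip_force': 0.0, 'joint_positions': [-0.0452, 0.421, 1.7845, 0.0004, 0.9386, -0.0399]}
[]
[253.92204026 167.50259083]
[0.572 0.018 0.119]
dp cm [-23.18, -7.42, -9.13] ang [0.1, 0.0, -56.3]
```

View pics/w3.png

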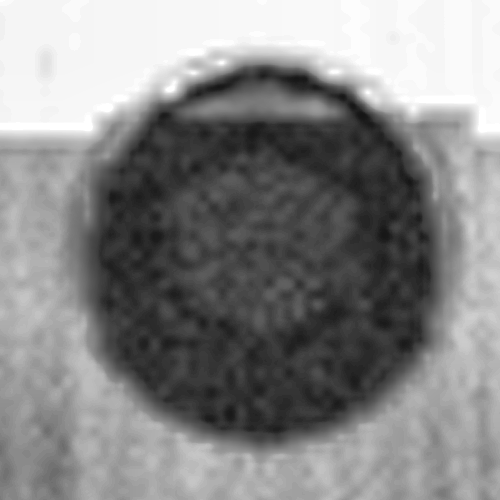

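```bash
python3 - <<'E'
from h import *
im=cv2.imread('w2raw.png'); x,y=256,207
g=cv2.cvtColor(im,6)[y-14:y+14,x-14:x+14]
g=np.clip((g.astype(float)-30)*3,0,255).astype(np.uint8); print(g.min(),np.percentile(cv2.cvtColor(im,6)[y-8:y+8,x-8:x+8],[0,10,50,90,100]))
raw=cv2.cvtColor(im,6)[y-14:y+14,x-14:x+14].astype(float); lo,hi=np.percentile(raw[5:23,5:23],[1,99]); raw=np.clip((raw-lo)/(hi-lo)*255,0,255).astype(np.uint8)
cv2.imwrite('pics/w4.png',cv2.resize(raw,(560,560),interpolation=cv2.INTER_CUBIC))
E
```

```text
27 [39. 50. 64. 78. 82.]
```

View pics/w4.png

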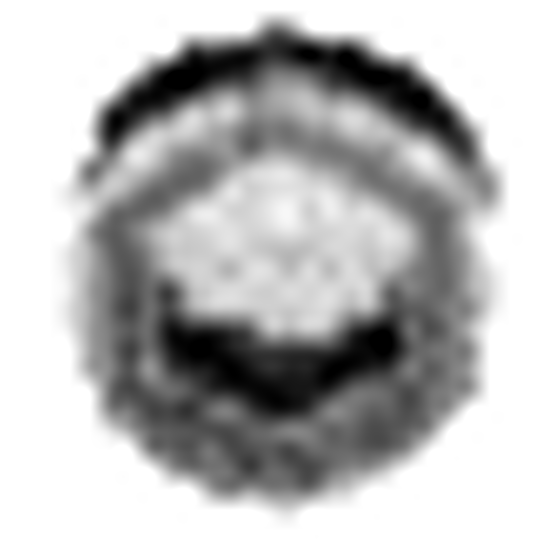

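The hexagon shows vertices straight up and down and vertical flats left and right, so socket yaw ≈ 0 (mod 60°). Now to the holder.

Emit:
send_rows:
  deltas:
    - {"grip": 1,"dp": [-23.2,-7.4,-9],"angular": [0,0,-56]}
    - {"grip": 1,"dp": [-23.2,-7.4,-9],"angular": [0,0,-56]}
    - {"grip": 1,"dp": [-23.2,-7.4,-9],"angular": [0,0,-56]}
    - {"grip": 1,"dp": [-23.2,-7.4,-9],"angular": [0,0,-56]}
    - {"grip": 1,"dp": [-23.2,-7.4,-9],"angular": [0,0,-56]}
    - {"grip": 1,"dp": [-23.2,-7.4,-9],"angular": [0,0,-56]}
    - {"grip": 1,"dp": [-23.2,-7.4,-9],"angular": [0,0,-56]}
    - {"grip": 1,"dp": [-23.2,-7.4,-9],"angular": [0,0,-56]}

```text
time: 9.58
ee_pos: [0.5002, -0.2499, 0.2622]
orientation: [3.141, 0.008, 2.526]
force: [0.2, 0.2, 0.2]
opening: 0.0877
grip_force: 0.0
```

```bash
python3 - <<'E'
from h import *
st()
im=optics.snapshot('wrist')
for th,z in [('key_grip',.095),('holder',0)]:
    print(th,[(np.round(r['centre']).tolist(),round(r['conf'],2),np.round(atz('wrist',r['centre'],z),4).tolist()) for r in models.place_of('wrist',th)])
for r in models.masks_of('wrist','hex_key'):
    print(r['conf'],r['rect'],r['pixels'].sum(),im[r['pixels']].mean(0))
cv2.imwrite('pics/k1.png',cv2.resize(im,(800,600)))
delta((.498,-.273,.26),180)
E
```

```text
{'time': 9.5833, 'ee_pos': [0.5002, -0.2499, 0.2622], 'orientation': [3.1414, 0.0079, 2.5257], 'force': [0.1612, 0.1932, 0.2085], 'ft_torque': [0.0182, -0.1594, -0.0251], 'opening': 0.0877, 'grip_force': 0.0, 'joint_positions': [-0.4841, 0.2781, 1.7461, -0.001, 1.1095, -1.4386]}
key_grip [([336.0, 157.0], 0.97, [0.535, -0.1582, 0.095]), ([238.0, 187.0], 0.87, [0.4977, -0.2728, 0.095])]
holder [([241.0, 171.0], 0.96, [0.4945, -0.2726, 0.0]), ([242.0, 175.0], 0.28, [0.5007, -0.2751, 0.0])]
0.85 [228.9, 154.7, 248.8, 218.7] 843 [22.57888493 23.38078292 26.54329775]
0.83 [317.2, 122.0, 353.1, 184.8] 1026 [150.41910331  57.0331384  119.56725146]
0.55 [406.9, 0.0, 432.7, 13.2] 227 [115.71806167 122.         127.92511013]
0.34 [490.1, 75.0, 512.0, 105.3] 580 [79.46896552 74.85344828 75.96206897]
dp cm [-1.47, -2.34, -0.13] ang [0.0, 0.1, -35.7]
```

View pics/k1.png

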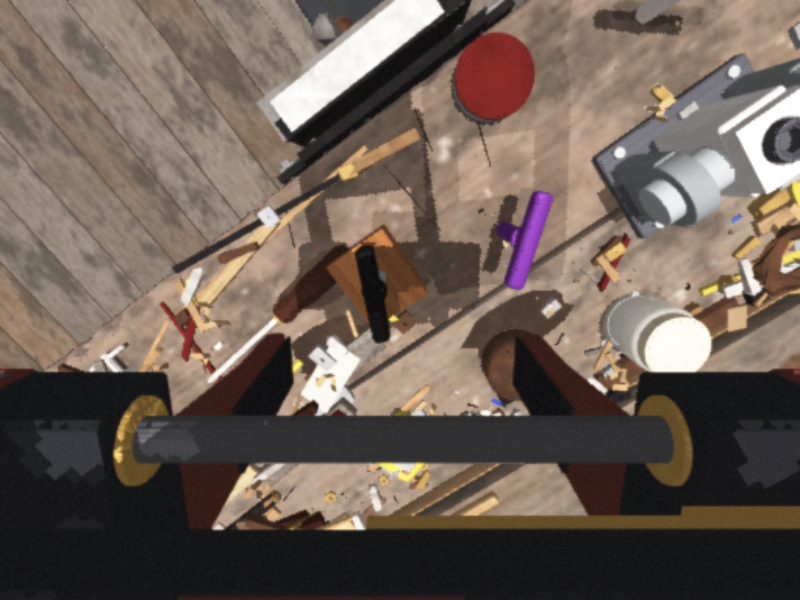

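The black key in the orange holder is at about (373,293), with bar ends at (365,248) and (382,340). The purple one is at (528,240), well apart.

```bash
python3 - <<'E'
from h import *
f=.64
im=optics.snapshot('wrist'); ms=models.masks_of('wrist','hex_key')
m=min(ms,key=lambda r:im[r['pixels']].mean())['pixels'].astype(np.uint8)
ctr,_=cv2.findContours(m,0,1); c=max(ctr,key=cv2.contourArea); b=cv2.boxPoints(cv2.minAreaRect(c)); print(b)
P=np.array([atz('wrist',q,.1) for q in b]); e=[P[1]-P[0],P[2]-P[1]]; e=max(e,key=np.linalg.norm); print('len',np.linalg.norm(e),'yaw',np.degrees(np.arctan2(e[1],e[0])),'ctr',P.mean(0))
a,bb=atz('wrist',(365*f,248*f),.1),atz('wrist',(382*f,340*f),.1); d=bb-a; print(a,bb,np.linalg.norm(d),np.degrees(np.arctan2(d[1],d[0])))
E
```

```text
[[222.72002 161.95999]
 [240.14403 158.79199]
 [251.44002 220.92001]
 [234.016   224.08801]]
len 0.07667308102172189 yaw -26.125809872446553 ctr [ 0.4996071  -0.27404597  0.1       ]
[ 0.46518725 -0.25369196  0.1       ] [ 0.53009822 -0.28575262  0.1       ] 0.0723969578092733 -26.285572257172053
```

Emit:
send_rows:
  deltas:
    - {"grip": 0.6,"dp": [-0.6,-1,3],"angular": [0,0,-4]}
    - {"grip": 0.4,"dp": [-1.1,-2,6],"angular": [0,0,-9]}
    - {"grip": 0.2,"dp": [-1.1,-2,9],"angular": [0,0,-9]}
    - {"grip": 0.2,"dp": [-1.1,-2,11],"angular": [0,0,-9]}
    - {"grip": 0.2,"dp": [-1.1,-2,11],"angular": [0,0,-9]}
    - {"grip": 0.2,"dp": [-1.1,-2,11],"angular": [0,0,-9]}

```text
time: 10.38
ee_pos: [0.4961, -0.2678, 0.1468]
orientation: [3.141, -0.003, 2.679]
force: [-0.9, -0.2, 0.8]
opening: 0.0534
grip_force: 0.0
```

```bash
python3 - <<'E'
from h import *
st(); delta((.498,-.2725,.076),154)
im=optics.snapshot('wrist')
print([(np.round(r['centre']).tolist(),round(r['conf'],2),np.round(atz('wrist',r['centre'],.095),4).tolist()) for r in models.place_of('wrist','key_grip')])
for r in models.masks_of('wrist','hex_key'):
    if im[r['pixels']].mean()>60: continue
    ctr,_=cv2.findContours(r['pixels'].astype(np.uint8),0,1); b=cv2.boxPoints(cv2.minAreaRect(max(ctr,key=cv2.contourArea)))
    P=np.array([atz('wrist',q,.1) for q in b]); e=max([P[1]-P[0],P[2]-P[1]],key=np.linalg.norm); print('len',np.linalg.norm(e),'yaw',np.degrees(np.arctan2(e[1],e[0])),'ctr',P.mean(0))
E
```

```text
{'time': 10.3833, 'ee_pos': [0.4961, -0.2678, 0.1468], 'orientation': [3.1414, -0.0027, 2.6787], 'force': [-0.9456, -0.1688, 0.8148], 'ft_torque': [0.0463, -0.1526, 0.0131], 'opening': 0.0534, 'grip_force': 0.0, 'joint_positions': [-0.5161, 0.4357, 1.819, 0.0001, 0.8896, -1.6241]}
dp cm [-0.39, -0.34, 7.08] ang [0.0, -0.2, -0.5]
[([249.0, 217.0], 0.71, [0.5037, -0.2787, 0.095]), ([398.0, 189.0], 0.58, [0.5354, -0.1624, 0.095])]
len 0.07843793681603867 yaw -26.260951525793367 ctr [ 0.50186512 -0.27812594  0.1       ]
```

Emit:
send_rows:
  deltas:
    - {"grip": 0.2,"dp": [-0.8,-0.5,1],"angular": [0,0,-0.5]}
    - {"grip": 0.2,"dp": [-0.8,-0.5,3],"angular": [0,0,-0.5]}
    - {"grip": 0.2,"dp": [-0.8,-0.5,5],"angular": [0,0,-0.5]}
    - {"grip": 0.2,"dp": [-0.8,-0.5,6.5],"angular": [0,0,-0.5]}
    - {"grip": 0.2,"dp": [-0.8,-0.5,7],"angular": [0,0,-0.5]}
    - {"grip": 0.2,"dp": [-0.8,-0.5,7],"angular": [0,0,-0.5]}

```text
time: 11.03
ee_pos: [0.5011, -0.277, 0.0767]
orientation: [3.142, -0.001, 2.688]
force: [0.7, 0.1, -0.5]
opening: 0.0526
grip_force: 0.0
```

Emit:
send_rows:
  deltas:
    - {"grip": -0.3,"dp": [0,0,0],"angular": [0,0,0]}
    - {"grip": -0.6,"dp": [0,0,0],"angular": [0,0,0]}
    - {"grip": -0.8,"dp": [0,0,0],"angular": [0,0,0]}
    - {"grip": -1,"dp": [0,0,0],"angular": [0,0,0]}
    - {"grip": -1,"dp": [0,0,0],"angular": [0,0,0]}
    - {"grip": -1,"dp": [0,0,0],"angular": [0,0,0]}
  squeeze: 8

```text
time: 11.53
ee_pos: [0.5016, -0.2771, 0.0781]
orientation: [-3.142, 0.001, 2.688]
force: [-1.3, -0.4, 3.5]
opening: 0.0206
grip_force: 8.0
```

```bash
python3 -c "
from h import *
st()"
```

```text
{'time': 11.5333, 'ee_pos': [0.5016, -0.2771, 0.0781], 'orientation': [-3.1415, 0.0009, 2.6877], 'force': [-1.2932, -0.374, 3.4596], 'ft_torque': [-0.0155, -0.0907, 0.0498], 'opening': 0.0206, 'grip_force': 8.0001, 'joint_positions': [-0.5254, 0.5502, 1.8307, -0.0, 0.7598, -1.6423]}
```

The opening of 20.6 mm means the tips caught the round collar under the bar. I open, rise 1 cm and grip again.

Emit:
send_rows:
  deltas:
    - {"grip": -0.2,"dp": [0,0,0],"angular": [0,0,0]}
    - {"grip": -0.2,"dp": [0,0,0],"angular": [0,0,0]}
    - {"grip": -0.3,"dp": [0,0,-1],"angular": [0,0,0]}
    - {"grip": -0.4,"dp": [0,0,-1],"angular": [0,0,0]}
    - {"grip": -0.7,"dp": [0,0,-1],"angular": [0,0,0]}
    - {"grip": -1,"dp": [0,0,-1],"angular": [0,0,0]}
    - {"grip": -1,"dp": [0,0,-1],"angular": [0,0,0]}
    - {"grip": -1,"dp": [0,0,-1],"angular": [0,0,0]}

```text
time: 12.2
ee_pos: [0.5013, -0.277, 0.0877]
orientation: [-3.141, 0.0, 2.688]
force: [-0.2, -0.5, 2.5]
opening: 0.0137
grip_force: 8.0
```

```bash
python3 -c "
from h import *
st()"
```

```text
{'time': 12.2, 'ee_pos': [0.5013, -0.277, 0.0877], 'orientation': [-3.1414, 0.0002, 2.6877], 'force': [-0.2072, -0.5435, 2.5096], 'ft_torque': [-0.1188, -0.0002, 0.0234], 'opening': 0.0137, 'grip_force': 7.9795, 'joint_positions': [-0.5256, 0.5349, 1.8277, -0.0002, 0.7788, -1.6423]}
```

Emit:
send_rows:
  deltas:
    - {"grip": -1,"dp": [0,0,0],"angular": [0,0,0]}
    - {"grip": -1,"dp": [0,0,-1],"angular": [0,0,0]}
    - {"grip": -1,"dp": [0,0,-3],"angular": [0,0,0]}
    - {"grip": -1,"dp": [0,0,-5],"angular": [0,0,0]}
    - {"grip": -1,"dp": [0,0,-8],"angular": [0,0,0]}
    - {"grip": -1,"dp": [0,0,-11],"angular": [0,0,0]}
    - {"grip": -1,"dp": [0,0,-14.5],"angular": [0,0,0]}
    - {"grip": -1,"dp": [0,0,-15],"angular": [0,0,0]}
  squeeze: 60

```text
time: 12.87
ee_pos: [0.5036, -0.2782, 0.2438]
orientation: [-3.141, 0.008, 2.688]
force: [0.4, -0.7, -0.9]
opening: 0.0136
grip_force: 59.9
```

```bash
python3 - <<'E'
from h import *
s=st(); delta((.573,.0178,.238),180)
s=env.observe();M=R.from_euler('xyz',s['orientation'])
pts=[]
for n in ['wrist','scene','side']:
    im=optics.snapshot(n)
    for th in ['key_tip','key_grip']:
        print(n,th,[(np.round(r['centre']).tolist(),round(r['conf'],2)) for r in models.place_of(n,th)], 'TCP-based', np.round(proj(n,s['ee_pos']+M.apply([0,0,.0777 if th=='key_tip' else -.0075])),1))
E
```

```text
{'time': 12.8667, 'ee_pos': [0.5036, -0.2782, 0.2438], 'orientation': [-3.1411, 0.0084, 2.6876], 'force': [0.3661, -0.7371, -0.8509], 'ft_torque': [-0.0454, -0.1995, 0.0159], 'opening': 0.0136, 'grip_force': 59.8799, 'joint_positions': [-0.5254, 0.3227, 1.729, 0.0002, 1.0814, -1.6423]}
dp cm [6.75, 29.64, 0.5] ang [-0.1, 0.5, -26.0]
wrist key_tip [([341.0, 148.0], 0.78), ([458.0, 22.0], 0.67)] TCP-based [256.7 201.1]
wrist key_grip [([364.0, 156.0], 0.85), ([255.0, 235.0], 0.8)] TCP-based [256.3 246.2]
scene key_tip [([246.0, 263.0], 0.8), ([292.0, 208.0], 0.77), ([346.0, 139.0], 0.63)] TCP-based [346.9 137.9]
scene key_grip [([354.0, 108.0], 0.89), ([245.0, 233.0], 0.86), ([295.0, 176.0], 0.64)] TCP-based [352.9 104.6]
side key_tip [([260.0, 247.0], 0.88), ([218.0, 227.0], 0.63), ([266.0, 271.0], 0.57)] TCP-based [263.2 242.1]
side key_grip [([268.0, 240.0], 0.8), ([216.0, 196.0], 0.7), ([257.0, 195.0], 0.66)] TCP-based [261.8 192.5]
```

```bash
python3 - <<'E'
from h import *
s=env.observe();M=R.from_euler('xyz',s['orientation'])
for o in [[('scene',(346,139)),('side',(260,247))],[('scene',(354,108)),('side',(257,195))]]:
    P=tri(o); print(P,M.inv().apply(P-s['ee_pos']))
# wrist: bar mask -> tool frame on bar top/mid
im=optics.snapshot('wrist')
for r in models.masks_of('wrist','hex_key'):
    print(r['conf'],r['rect'],im[r['pixels']].mean())
for r in models.place_of('wrist','key_grip'):
    t,d=ray('wrist',r['centre']); tt=M.inv().apply(t-s['ee_pos']);dd=M.inv().apply(d); print(tt+dd*(-.0075-tt[2])/dd[2])
cv2.imwrite('pics/k2.png',cv2.resize(im[150:384,180:340],(547,800))[:600])
E
```

```text
[ 0.50224275 -0.27865679  0.1606717 ] [-0.00257578 -0.00121109  0.07540329]
[ 0.49704922 -0.27576564  0.24670736] [ 0.00358951 -0.0008711  -0.01061612]
0.92 [246.4, 168.6, 273.4, 265.7] 22.257175825760854
0.66 [338.1, 127.4, 387.6, 192.3] 116.56414029923964
0.63 [454.1, 0.0, 511.4, 31.2] 143.55221579961466
[ 0.04218659  0.05982406 -0.0075    ]
[ 0.0005856   0.00112003 -0.0075    ]
```

View pics/k2.png

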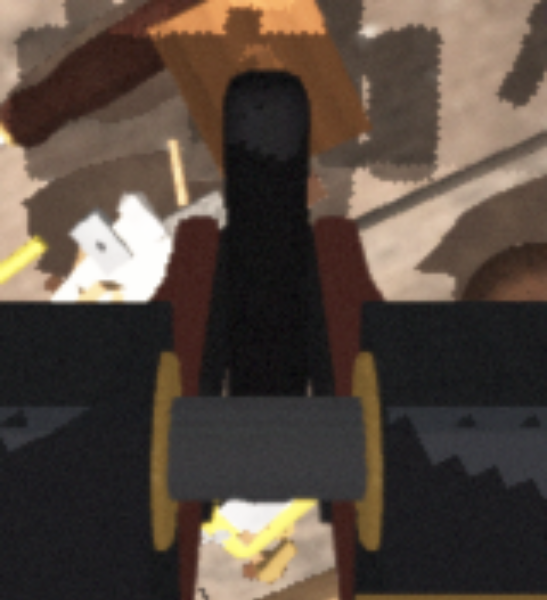

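```bash
python3 - <<'E'
from h import *
s=env.observe();M=R.from_euler('xyz',s['orientation'])
for row,z in [(170.5,.0015),(196,-.0165)]:
    t,d=ray('wrist',(258,row)); tt=M.inv().apply(t-s['ee_pos']);dd=M.inv().apply(d); print(tt,tt+dd*(z-tt[2])/dd[2])
E
```

```text
[ 0.06901038  0.00033526 -0.16206767] [0.03844729 0.00076278 0.0015    ]
[ 0.06901038  0.00033526 -0.16206767] [ 0.02786739  0.00073756 -0.0165    ]
```

The key is held centrally, with offset ≈ 0 and its far end at row ≈170. Next I move it over the socket at ψ = 180°.

Emit:
send_rows:
  deltas:
    - {"grip": -1,"dp": [6.75,29.6,0],"angular": [0,0,-26]}
    - {"grip": -1,"dp": [6.75,29.6,0],"angular": [0,0,-26]}
    - {"grip": -1,"dp": [6.75,29.6,0],"angular": [0,0,-26]}
    - {"grip": -1,"dp": [6.75,29.6,0],"angular": [0,0,-26]}
    - {"grip": -1,"dp": [6.75,29.6,0],"angular": [0,0,-26]}
    - {"grip": -1,"dp": [6.75,29.6,0],"angular": [0,0,-26]}
    - {"grip": -1,"dp": [6.75,29.6,0],"angular": [0,0,-26]}
    - {"grip": -1,"dp": [6.75,29.6,0],"angular": [0,0,-26]}

```text
time: 14.13
ee_pos: [0.5713, 0.0235, 0.2376]
orientation: [3.14, 0.001, -3.139]
force: [0.2, -1.0, -1.4]
opening: 0.0138
grip_force: 59.9
```

Emit:
send_rows:
  deltas:
    - {"grip": -1,"dp": [0,0,0],"angular": [0,0,0]}
    - {"grip": -1,"dp": [0,0,0],"angular": [0,0,0]}
    - {"grip": -1,"dp": [0,0,0],"angular": [0,0,0]}
    - {"grip": -1,"dp": [0,0,0],"angular": [0,0,0]}

```text
time: 14.47
ee_pos: [0.5701, 0.0172, 0.2374]
orientation: [-3.141, -0.0, 3.14]
force: [-0.3, -0.7, -1.8]
opening: 0.0137
grip_force: 59.9
```

```bash
python3 - <<'E'
from h import *
s=st(); delta((.5727,.0178,.215),180)
M=R.from_euler('xyz',s['orientation'])
for n in ['scene','side']:
    im=optics.snapshot(n)
    for th in ['key_tip','socket']:
        print(n,th,[(np.round(r['centre'],1).tolist(),round(r['conf'],2)) for r in models.place_of(n,th)], np.round(proj(n,s['ee_pos']+M.apply([0,0,.0777])if th=='key_tip' else (.5727,.0178,.119)),1))
    x,y=proj(n,(.5727,.0178,.14)).astype(int); cv2.imwrite(f'c_{n}.png',cv2.resize(im[y-32:y+32,x-32:x+32],(400,400),interpolation=2))
cv2.imwrite('pics/s1.png',np.hstack([cv2.imread('c_scene.png'),cv2.imread('c_side.png')]))
E
```

```text
{'time': 14.4667, 'ee_pos': [0.5701, 0.0172, 0.2374], 'orientation': [-3.1413, -0.0004, 3.1398], 'force': [-0.3353, -0.6971, -1.753], 'ft_torque': [0.0702, -0.1273, 0.0212], 'opening': 0.0137, 'grip_force': 59.8798, 'joint_positions': [0.0095, 0.3265, 1.7396, -0.0004, 1.0759, -1.5593]}
dp cm [-0.26, 0.06, 2.24] ang [-0.0, -0.0, -0.1]
scene key_tip [([293.1, 206.3], 0.83), ([247.0, 263.0], 0.8), ([220.7, 170.8], 0.62)] [221.5 171.2]
scene socket [([220.1, 185.2], 0.67)] [221.5 185.7]
side key_tip [([267.4, 271.3], 0.94), ([268.6, 165.3], 0.69), ([218.8, 226.2], 0.57), ([268.2, 221.7], 0.56)] [267.4 163.2]
side socket [([266.5, 179.2], 0.53)] [268.7 179.6]
```

View pics/s1.png

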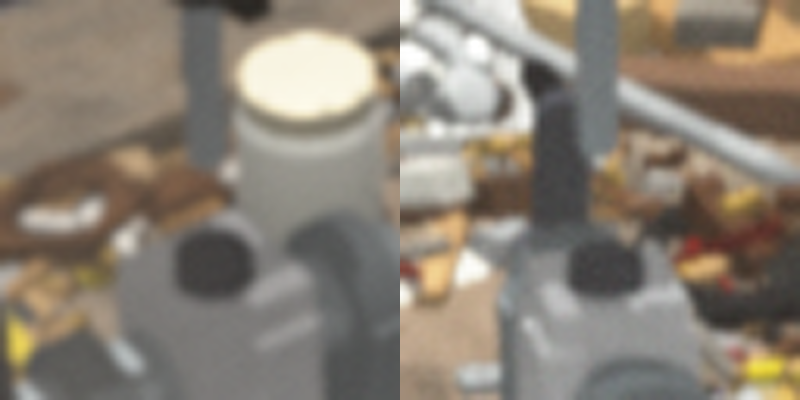

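The shank sits nearly over the screw and needs about +2 mm in x, which agrees with the measured socket. Now a gentle descent.

Emit:
send_rows:
  deltas:
    - {"grip": -1,"dp": [-0.2,-0.07,1],"angular": [0,0,0]}
    - {"grip": -1,"dp": [-0.2,-0.07,2],"angular": [0,0,0]}
    - {"grip": -1,"dp": [-0.2,-0.07,3],"angular": [0,0,0]}
    - {"grip": -1,"dp": [-0.2,-0.07,3.4],"angular": [0,0,0]}
    - {"grip": -1,"dp": [-0.2,-0.07,3.4],"angular": [0,0,0]}

```text
time: 15.18
ee_pos: [0.5712, 0.0181, 0.2015]
orientation: [-3.142, -0.003, 3.142]
force: [-0.3, 0.3, -2.3]
opening: 0.0135
grip_force: 59.9
```

Emit:
send_rows:
  deltas:
    - {"grip": -1,"dp": [0,0,0.2],"angular": [0,0,0]}
    - {"grip": -1,"dp": [0,0,0.4],"angular": [0,0,0]}
    - {"grip": -1,"dp": [0,0,0.6],"angular": [0,0,0]}
    - {"grip": -1,"dp": [0,0,0.6],"angular": [0,0,0]}
    - {"grip": -1,"dp": [0,0,0.6],"angular": [0,0,0]}

```text
time: 15.6
ee_pos: [0.5725, 0.018, 0.1977]
orientation: [3.142, 0.0, 3.141]
force: [-0.1, -0.1, -0.6]
opening: 0.0137
grip_force: 59.9
```

Emit:
send_rows:
  deltas:
    - {"grip": -1,"dp": [0,0,0.2],"angular": [0,0,0]}
    - {"grip": -1,"dp": [0,0,0.4],"angular": [0,0,0]}
    - {"grip": -1,"dp": [0,0,0.4],"angular": [0,0,0]}
    - {"grip": -1,"dp": [0,0,0.4],"angular": [0,0,0]}

```text
time: 15.93
ee_pos: [0.5723, 0.018, 0.1934]
orientation: [-3.142, -0.0, 3.141]
force: [-0.2, 0.2, -0.9]
opening: 0.0138
grip_force: 59.9
```

```bash
python3 -c "
from h import *
st()"
```

```text
{'time': 15.9333, 'ee_pos': [0.5723, 0.018, 0.1934], 'orientation': [-3.1416, -0.0003, 3.1415], 'force': [-0.1747, 0.2468, -0.8782], 'ft_torque': [0.0008, -0.1408, -0.0327], 'opening': 0.0138, 'grip_force': 59.8798, 'joint_positions': [0.0107, 0.3829, 1.7708, -0.0, 0.9882, -1.56]}
```

Tip at about 0.116, no contact yet. It is already 3 mm into the mouth, so I continue in small steps.

Emit:
send_rows:
  deltas:
    - {"grip": -1,"dp": [0,0,0.15],"angular": [0,0,0]}
    - {"grip": -1,"dp": [0,0,0.3],"angular": [0,0,0]}
    - {"grip": -1,"dp": [0,0,0.3],"angular": [0,0,0]}
    - {"grip": -1,"dp": [0,0,0.3],"angular": [0,0,0]}

```text
time: 16.27
ee_pos: [0.5723, 0.0178, 0.1904]
orientation: [-3.141, -0.0, 3.142]
force: [-0.1, -0.8, -4.0]
opening: 0.0136
grip_force: 59.9
```

```bash
python3 -c "
from h import *
st()"
```

```text
{'time': 16.2667, 'ee_pos': [0.5723, 0.0178, 0.1904], 'orientation': [-3.1412, -0.0003, 3.1415], 'force': [-0.095, -0.8432, -4.0376], 'ft_torque': [-0.3739, -0.2136, 0.0064], 'opening': 0.0136, 'grip_force': 59.8897, 'joint_positions': [0.0105, 0.3869, 1.773, -0.0005, 0.9819, -1.56]}
```

Emit:
send_rows:
  deltas:
    - {"grip": -1,"dp": [0,0,0.15],"angular": [0,0,0]}
    - {"grip": -1,"dp": [0,0,0.3],"angular": [0,0,0]}
    - {"grip": -1,"dp": [0,0,0.3],"angular": [0,0,0]}
    - {"grip": -1,"dp": [0,0,0.3],"angular": [0,0,0]}

```text
time: 16.6
ee_pos: [0.5723, 0.0177, 0.1874]
orientation: [-3.141, -0.0, 3.142]
force: [-0.5, -3.3, -2.2]
opening: 0.0137
grip_force: 59.9
```

```bash
python3 -c "
from h import *
st()"
```

```text
{'time': 16.6, 'ee_pos': [0.5723, 0.0177, 0.1874], 'orientation': [-3.1411, -0.0002, 3.1415], 'force': [-0.4793, -3.309, -2.1902], 'ft_torque': [-0.7696, -0.1641, -0.0391], 'opening': 0.0137, 'grip_force': 59.9199, 'joint_positions': [0.0104, 0.3908, 1.7751, -0.0006, 0.9759, -1.56]}
```

Emit:
send_rows:
  deltas:
    - {"grip": -1,"dp": [0,-0.08,0.1],"angular": [0,0,0]}
    - {"grip": -1,"dp": [0,-0.08,0.25],"angular": [0,0,0]}
    - {"grip": -1,"dp": [0,-0.08,0.25],"angular": [0,0,0]}
    - {"grip": -1,"dp": [0,-0.08,0.25],"angular": [0,0,0]}

```text
time: 16.93
ee_pos: [0.5724, 0.0173, 0.1849]
orientation: [3.141, -0.0, 3.141]
force: [0.6, -1.8, -3.3]
opening: 0.0135
grip_force: 59.9
```

```bash
python3 -c "
from h import *
st()"
```

```text
{'time': 16.9333, 'ee_pos': [0.5724, 0.0173, 0.1849], 'orientation': [3.1414, -0.0002, 3.1413], 'force': [0.5543, -1.7716, -3.2935], 'ft_torque': [-0.4225, -0.085, 0.0537], 'opening': 0.0135, 'grip_force': 59.8932, 'joint_positions': [0.0093, 0.394, 1.7769, 0.0002, 0.9708, -1.5613]}
```

Emit:
send_rows:
  deltas:
    - {"grip": -1,"dp": [0,0,0.1],"angular": [0,0,0]}
    - {"grip": -1,"dp": [0,0,0.2],"angular": [0,0,0]}
    - {"grip": -1,"dp": [0,0,0.2],"angular": [0,0,0]}
    - {"grip": -1,"dp": [0,0,0.2],"angular": [0,0,0]}

```text
time: 17.27
ee_pos: [0.5727, 0.0173, 0.1837]
orientation: [3.142, 0.001, 3.141]
force: [-1.9, -1.7, 5.1]
opening: 0.0138
grip_force: 59.9
```

```bash
python3 -c "
from h import *
st()"
```

```text
{'time': 17.2667, 'ee_pos': [0.5727, 0.0173, 0.1837], 'orientation': [3.1415, 0.0006, 3.1415], 'force': [-1.9042, -1.7423, 5.1157], 'ft_torque': [-0.4261, 0.3028, -0.0243], 'opening': 0.0138, 'grip_force': 59.9199, 'joint_positions': [0.0093, 0.3957, 1.7777, 0.0001, 0.9676, -1.5614]}
```

It bottomed at tip z ≈ 0.106, so the key is seated. Now I turn clockwise (+tool z).

Emit:
send_rows:
  deltas:
    - {"grip": -1,"dp": [0,0,-0.05],"angular": [0,0,4]}
    - {"grip": -1,"dp": [0,0,-0.05],"angular": [0,0,8]}
    - {"grip": -1,"dp": [0,0,-0.05],"angular": [0,0,12]}
    - {"grip": -1,"dp": [0,0,-0.05],"angular": [0,0,15]}
    - {"grip": -1,"dp": [0,0,-0.05],"angular": [0,0,15]}
    - {"grip": -1,"dp": [0,0,-0.05],"angular": [0,0,15]}

```text
time: 17.77
ee_pos: [0.5725, 0.0171, 0.1837]
orientation: [-3.141, 0.0, 2.882]
force: [-1.1, -1.9, 1.8]
opening: 0.0139
grip_force: 60.0
```

```bash
cat >> h.py <<'E'
def tq():
    s=env.observe(); y=s['orientation'][2]; y=y+2*np.pi if y<-2 else y
    print('turned',round(np.pi-y,4),'deg',round(180-np.degrees(y),1),'Tz',np.round(s['ft_torque'],3),'F',np.round(s['force'],1),'pos',np.round(s['ee_pos'],4),'open',s['opening'],'j6tau',np.round(s['tau'][5],3),s['time'])
E
python3 -c "
from h import *
tq()"
```

```text
turned 0.2599 deg 14.9 Tz [-0.641 -0.01   0.317] F [-1.1 -1.9  1.8] pos [0.5725 0.0171 0.1837] open 0.013892335420903318 j6tau 0.464 17.7667
```

Emit:
send_rows:
  deltas:
    - {"grip": -1,"dp": [0,0,0],"angular": [0,0,4]}
    - {"grip": -1,"dp": [0,0,0],"angular": [0,0,8]}
    - {"grip": -1,"dp": [0,0,0],"angular": [0,0,10]}
    - {"grip": -1,"dp": [0,0,0],"angular": [0,0,10]}
    - {"grip": -1,"dp": [0,0,0],"angular": [0,0,10]}

```text
time: 18.18
ee_pos: [0.5726, 0.0171, 0.1837]
orientation: [-3.142, 0.001, 2.708]
force: [0.0, -2.4, 2.6]
opening: 0.0138
grip_force: 60.0
```

```bash
python3 -c "
from h import *
tq()"
```

```text
turned 0.434 deg 24.9 Tz [-0.756 -0.037  0.414] F [ 0.  -2.4  2.6] pos [0.5726 0.0171 0.1837] open 0.013811300263072505 j6tau 0.475 18.1833
```

Emit:
send_rows:
  deltas:
    - {"grip": -1,"dp": [0,-0.03,0],"angular": [0,0,4]}
    - {"grip": -1,"dp": [0,-0.03,0],"angular": [0,0,8]}
    - {"grip": -1,"dp": [0,-0.03,0],"angular": [0,0,10]}
    - {"grip": -1,"dp": [0,-0.03,0],"angular": [0,0,10]}
    - {"grip": -1,"dp": [0,-0.03,0],"angular": [0,0,10]}

```text
time: 18.6
ee_pos: [0.5726, 0.0169, 0.1837]
orientation: [3.141, 0.001, 2.533]
force: [-0.0, -2.5, 2.0]
opening: 0.0133
grip_force: 60.0
```

```bash
python3 -c "
from h import *
tq()"
```

```text
turned 0.6085 deg 34.9 Tz [-0.614 -0.247  0.361] F [-0.  -2.5  2. ] pos [0.5726 0.0169 0.1837] open 0.013285402127429412 j6tau 0.505 18.6
```

Emit:
send_rows:
  deltas:
    - {"grip": -1,"dp": [0,0,0],"angular": [0,0,4]}
    - {"grip": -1,"dp": [0,0,0],"angular": [0,0,8]}
    - {"grip": -1,"dp": [0,0,0],"angular": [0,0,10]}
    - {"grip": -1,"dp": [0,0,0],"angular": [0,0,10]}
    - {"grip": -1,"dp": [0,0,0],"angular": [0,0,10]}

```text
time: 19.02
ee_pos: [0.5727, 0.0169, 0.1837]
orientation: [3.141, 0.001, 2.359]
force: [1.4, -2.5, 1.7]
opening: 0.0133
grip_force: 60.0
```

```bash
python3 -c "
from h import *
tq()"
```

```text
turned 0.783 deg 44.9 Tz [-0.735 -0.44   0.368] F [ 1.4 -2.5  1.7] pos [0.5727 0.0169 0.1837] open 0.013321763866669896 j6tau 0.519 19.0167
```

Emit:
send_rows:
  deltas:
    - {"grip": -1,"dp": [0,0,0],"angular": [0,0,3]}
    - {"grip": -1,"dp": [0,0,0],"angular": [0,0,6]}
    - {"grip": -1,"dp": [0,0,0],"angular": [0,0,6]}
    - {"grip": -1,"dp": [0,0,0],"angular": [0,0,6]}

```text
time: 19.35
ee_pos: [0.5727, 0.0168, 0.1837]
orientation: [3.141, 0.001, 2.254]
force: [1.4, -2.8, 1.9]
opening: 0.0136
grip_force: 59.9
```

```bash
python3 -c "
from h import *
tq()"
```

```text
turned 0.8876 deg 50.9 Tz [-0.82  -0.513  0.326] F [ 1.4 -2.8  1.9] pos [0.5727 0.0168 0.1837] open 0.013589407699922966 j6tau 0.514 19.35
```

Emit:
send_rows:
  deltas:
    - {"grip": -1,"dp": [0,0,0],"angular": [0,0,3]}
    - {"grip": -1,"dp": [0,0,0],"angular": [0,0,6]}
    - {"grip": -1,"dp": [0,0,0],"angular": [0,0,6]}
    - {"grip": -1,"dp": [0,0,0],"angular": [0,0,6]}

```text
time: 19.68
ee_pos: [0.5727, 0.0168, 0.1838]
orientation: [3.141, 0.001, 2.15]
force: [2.1, -3.7, 1.7]
opening: 0.0139
grip_force: 59.9
```

```bash
python3 -c "
from h import *
tq()"
```

```text
turned 0.992 deg 56.8 Tz [-0.933 -0.647  0.348] F [ 2.1 -3.7  1.7] pos [0.5727 0.0168 0.1838] open 0.013899964328205852 j6tau 0.521 19.6833
```

Emit:
send_rows:
  deltas:
    - {"grip": -1,"dp": [0,0,0],"angular": [0,0,3]}
    - {"grip": -1,"dp": [0,0,0],"angular": [0,0,5]}
    - {"grip": -1,"dp": [0,0,0],"angular": [0,0,5]}
    - {"grip": -1,"dp": [0,0,0],"angular": [0,0,5]}

```text
time: 20.02
ee_pos: [0.5727, 0.0168, 0.1837]
orientation: [3.141, 0.001, 2.062]
force: [2.6, -4.6, 2.0]
opening: 0.0136
grip_force: 59.9
```

```bash
python3 -c "
from h import *
tq()"
```

```text
turned 1.0796 deg 61.9 Tz [-0.947 -0.768  0.467] F [ 2.6 -4.6  2. ] pos [0.5727 0.0168 0.1837] open 0.013595447962642454 j6tau 0.529 20.0167
```

Emit:
send_rows:
  deltas:
    - {"grip": -1,"dp": [0,0,0],"angular": [0,0,3]}
    - {"grip": -1,"dp": [0,0,0],"angular": [0,0,5]}
    - {"grip": -1,"dp": [0,0,0],"angular": [0,0,5]}
    - {"grip": -1,"dp": [0,0,0],"angular": [0,0,5]}

```text
time: 20.35
ee_pos: [0.5727, 0.0168, 0.1837]
orientation: [3.141, 0.001, 1.975]
force: [2.9, -4.0, 1.6]
opening: 0.0136
grip_force: 59.9
```

```bash
python3 -c "
from h import *
tq()"
```

```text
turned 1.1671 deg 66.9 Tz [-1.038 -0.792  0.413] F [ 2.9 -4.   1.6] pos [0.5727 0.0168 0.1837] open 0.013564255215224476 j6tau 0.509 20.35
```

Emit:
send_rows:
  deltas:
    - {"grip": -1,"dp": [0,0,0],"angular": [0,0,2]}
    - {"grip": -1,"dp": [0,0,0],"angular": [0,0,5]}
    - {"grip": -1,"dp": [0,0,0],"angular": [0,0,5]}
    - {"grip": -1,"dp": [0,0,0],"angular": [0,0,5]}

```text
time: 20.68
ee_pos: [0.5727, 0.0167, 0.1838]
orientation: [3.141, 0.001, 1.887]
force: [3.0, -4.1, 1.7]
opening: 0.0136
grip_force: 60.0
```

```bash
python3 -c "
from h import *
tq()"
```

```text
turned 1.2541 deg 71.9 Tz [-1.066 -0.796  0.584] F [ 3.  -4.1  1.7] pos [0.5727 0.0167 0.1838] open 0.013628130422492281 j6tau 0.653 20.6833
```

Emit:
send_rows:
  deltas:
    - {"grip": -1,"dp": [0,0,0],"angular": [0,0,2]}
    - {"grip": -1,"dp": [0,0,0],"angular": [0,0,5]}
    - {"grip": -1,"dp": [0,0,0],"angular": [0,0,5]}
    - {"grip": -1,"dp": [0,0,0],"angular": [0,0,5]}

```text
time: 21.02
ee_pos: [0.5728, 0.0167, 0.1838]
orientation: [3.141, 0.001, 1.801]
force: [2.6, -4.6, 1.6]
opening: 0.0137
grip_force: 60.1
```

```bash
python3 -c "
from h import *
tq()"
```

```text
turned 1.341 deg 76.8 Tz [-1.118 -0.835  0.712] F [ 2.6 -4.6  1.6] pos [0.5728 0.0167 0.1838] open 0.013714264778364335 j6tau 0.808 21.0167
```

The screw has gone solid, with a rise of about 0.3 N m. About 4.5° more puts it mid-snug.

Emit:
send_rows:
  deltas:
    - {"grip": -1,"dp": [0,0,0],"angular": [0,0,2]}
    - {"grip": -1,"dp": [0,0,0],"angular": [0,0,4.5]}
    - {"grip": -1,"dp": [0,0,0],"angular": [0,0,4.5]}
    - {"grip": -1,"dp": [0,0,0],"angular": [0,0,4.5]}

```text
time: 21.35
ee_pos: [0.5728, 0.0167, 0.1838]
orientation: [3.141, 0.001, 1.722]
force: [3.7, -4.6, 2.2]
opening: 0.0136
grip_force: 60.3
```

```bash
python3 -c "
from h import *
tq()"
```

```text
turned 1.4192 deg 81.3 Tz [-1.147 -0.85   0.85 ] F [ 3.7 -4.6  2.2] pos [0.5728 0.0167 0.1838] open 0.013577362890200194 j6tau 0.932 21.35
```

Emit:
send_rows:
  deltas:
    - {"grip": -1,"dp": [0,0,0],"angular": [0,0,-3]}
    - {"grip": -1,"dp": [0,0,0],"angular": [0,0,-5]}
    - {"grip": -1,"dp": [0,0,0],"angular": [0,0,-5]}
    - {"grip": -0.6,"dp": [0,0,0],"angular": [0,0,-5]}
    - {"grip": -0.4,"dp": [0,0,0],"angular": [0,0,-5]}
    - {"grip": -0.1,"dp": [0,0,0],"angular": [0,0,-5]}
    - {"grip": 0,"dp": [0,0,0],"angular": [0,0,-5]}
    - {"grip": 0,"dp": [0,0,0],"angular": [0,0,-5]}

```text
time: 22.02
ee_pos: [0.5718, 0.0172, 0.1832]
orientation: [-3.141, -0.001, 1.806]
force: [0.1, 0.7, -0.5]
opening: 0.041
grip_force: 0.0
```

Emit:
send_rows:
  deltas:
    - {"grip": 0,"dp": [0,0,-1],"angular": [0,0,0]}
    - {"grip": 0,"dp": [0,0,-3],"angular": [0,0,0]}
    - {"grip": 0,"dp": [0,0,-5],"angular": [0,0,0]}
    - {"grip": 0,"dp": [0,0,-8],"angular": [0,0,0]}
    - {"grip": 0,"dp": [0,0,-11],"angular": [0,0,0]}
    - {"grip": 0,"dp": [0,0,-13],"angular": [0,0,0]}
    - {"grip": 0,"dp": [0,0,-13],"angular": [0,0,0]}
    - {"grip": 0,"dp": [0,0,-13],"angular": [0,0,0]}

```text
time: 22.68
ee_pos: [0.5728, 0.017, 0.3152]
orientation: [3.139, 0.0, 1.806]
force: [-0.5, -0.7, -0.6]
opening: 0.0443
grip_force: 0.0
```

```bash
python3 - <<'E'
from h import *
st(); ims=[]
for n in ['scene','side']:
    im=optics.snapshot(n); x,y=proj(n,(.5727,.0178,.13)).astype(int); ims.append(cv2.resize(im[y-50:y+50,x-50:x+50],(400,400),interpolation=2))
    print(n,[(np.round(r['centre'],1).tolist(),round(r['conf'],2)) for r in models.place_of(n,'key_grip')],proj(n,(.5727,.0170,.191)), [(np.round(r['centre'],1).tolist(),round(r['conf'],2)) for r in models.place_of(n,'crank_pin')],proj(n,(.57,.134,.135)))
cv2.imwrite('pics/end.png',np.hstack(ims))
E
```

```text
{'time': 22.6833, 'ee_pos': [0.5728, 0.017, 0.3152], 'orientation': [3.1387, 0.0005, 1.8063], 'force': [-0.4661, -0.7469, -0.6362], 'ft_torque': [0.0022, -0.0926, 0.0723], 'opening': 0.0443, 'grip_force': 0.0, 'joint_positions': [0.0088, 0.2508, 1.656, 0.0002, 1.2318, -0.2267]}
scene [([224.5, 157.7], 0.97), ([293.9, 178.7], 0.67), ([244.8, 231.4], 0.61)] [220.18657921 158.33035937] [([170.7, 203.1], 0.96)] [172.33718845 201.58036618]
side [([268.4, 148.1], 0.84), ([214.3, 195.1], 0.81)] [268.47198251 149.91935825] [([255.6, 151.8], 0.6)] [258.19007157 153.45176484]
```

View pics/end.png

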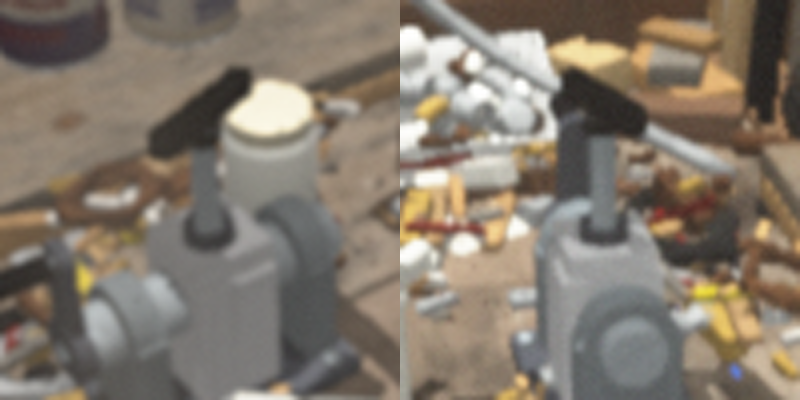

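The key stands upright and seated in the screw (shank at (205,190) in the scene crop), the crank is upright on the flat, and the gripper is clear.

```bash
python3 -c "
from h import *
print(job.hand_in())"
```

```text
the job is handed in; nothing more can be done
None
```

I handed the job in at about 23 s. The crank has settled on the flat, near upright. The screw went solid after roughly 1.1 rad and is snug, with a torque rise of about 0.4–0.5 N m. The key stands upright in the screw and the robot is clear of it.

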